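# Open the meter test valve to full flow and start the test

## Task

Start a full-flow test on the water-meter rig: with your fingertips push the red valve lever round from the red dot, on past the click at the yellow dot (low flow), until it sits against its stop at the green dot (full flow); only then press the green start button all the way down and let it come back up. Push the lever, do not pinch or grip it, leave the coupling, jar, mug and loose register standing where they are, and finish clear of everything.

Things in the scene. Friction and masses are not known exactly. Their poses are not given: they have to be found in the camera images.
- rig: Water-meter test rig fixed to the bench, yaw varies: blue base plate 180 (x) x 360 (y) x 30 mm high; origin at the centre of its underside on the bench, z up. In its frame: steel pipe along y at x 30 mm; brass meter with black head (80 mm across, top 113 mm above the bench) at x 30, y 60; grey control box 70 x 70 mm, top 95 mm above the bench, at x -50, y 140.
- pivot (a point): Point on the upright axis of the valve lever, 120 mm above the bench (height of the paddle's middle), at the rig's x 30, y -70 mm. Round this axis lies a fixed white index disc 156 mm across, top 90 mm above the bench, whose red, yellow and green dots mark lever angles 0, 0.7 and 1.4 rad.
- paddle (a point): Middle of the lever's upright red paddle, 110 mm from the lever's axis, 120 mm above the bench. The paddle is 30 mm along the arm, 24 mm thick across it, and spans 95 to 145 mm above the bench (8 mm middle rib to 148). The steel arm, 14 mm wide, lies 95 to 101 mm above the bench and reaches in to the axis.
- lever (a joint): Lever angle q, rad: 0 shut (red dot) to 1.4 full flow (green, hard stop); starts shut, at 0. In the rig frame the arm points along (-cos q, -sin q) and the paddle moves along (sin q, -cos q): counter-clockwise from above. A sprung click seats it at 0, 0.7 (yellow) and 1.4: let go below 0.28 it returns to 0, from 0.4 to 1.0 to 0.7, beyond 1.15 it runs on to 1.4 and stays. Needs about 5 N at the paddle.
- start (a joint): Travel of the green start button in m: 0 up, 0.006 fully down; a spring returns it, about 5 N when fully down. It counts as pressed beyond 0.004.
- start_top (a point): Centre of the top of the green start button (30 mm across), on the grey control box at the rig's x -50, y 140 mm; pressed straight down.
- coupling: Loose brass coupling standing on the bench, 52 mm across, 65 mm high; origin at the centre of its underside. Leave it.
- grease: Loose jar with red cap, 56 mm across, 75 mm high; origin at the centre of its underside. Leave it.
- mug: Loose white mug, 72 mm across and 85 mm high, handle at its +y; origin at the centre of its underside. Leave it.
- register: Loose black meter register, 68 mm across, 27 mm high; origin at the centre of its underside. Leave it.

How it is judged:
On the way, in this order (a step that is already met when the one before it is completed fails the run):
1. the lever is past the low-flow click and against the full-flow stop (value of joint lever above 1.35 rad), for 0.2 s.
2. then the start button is pressed all the way down (value of joint start above 0.004 m), for 0.02 s.
At the end, for the whole second after the job is handed in: The lever rests at the full-flow stop (above 1.35 of 1.4 rad), the start button has come back up (under 2 mm), and the coupling, jar, mug and register are each within 20 mm of where they stood (value of joint lever above 1.35 rad and value of joint start below 0.002 m and distance of each of coupling, grease, mug, register from where it was at the start of the episode below 0.02 m); the robot touches nothing.
It fails at once if the start button is pressed before the lever is at full flow (value of joint start above 0.004 m and value of joint lever below 1.35 rad).
It fails at once if the lever's paddle is pinched (both sides pressed by the fingers at once) (contact force between the fingers and lever_c3 above 1 N and contact force between the fingers and lever_c4 above 1 N).
It fails at once if a bystander is pushed or lifted away (distance of any of coupling, grease, mug, register from where it was at the start of the episode above 0.02 m).
It also fails if it takes over 48 s, if anything falls off the work surface, if the arm or the gripper's body presses on something with over 40 N, if the wrist force passes 120 N, or if a joint passes its speed limit or range.

## Robot

A 6-joint arm with a two-finger parallel gripper is mounted at the origin on the work surface. World frame = base frame: x ahead of the robot, y to its left, z up, the work surface at z = 0. Lengths are in m, angles in rad, forces in N, time in s.
With the tool pointing down it reaches from about 0.25 to 0.725 m from the base axis. Payload 4 kg.
Tool frame: the origin (TCP) lies midway between the tips of the shut fingers; the grasp point (between the pads) lies 19 mm behind it; z points along the fingers, y is the line along which they close (so a half turn about z gives the same grasp; the last joint's range is limited). The gripper opens to 85 mm and grips with 20 to 120 N. Pads are 22 mm wide; open, the fingers measure 114 mm over their backs; the gripper's body (76 mm by 85 mm) begins 54 mm behind the grasp point. The pads swing forward as they close: fully open they stand 13 mm farther back than shut.
Start: joints at [1.184, 0.241, 0.005, 1.335, 0, 1.571], TCP at [0.189, 0.463, 0.231] pointing down, gripper open.
Joint ranges: [-2.72, 2.72], [-1.05, 1.87], [-1.09, 1.28], [-1.99, 2.15], [-1.42, 1.44], [-3.14, 3.14]. Speed limits (rad/s): [2.79, 2.79, 3.14, 3.14, 3.14, 3.14].

## Interface

Orientations are given as a unit quaternion [x, y, z, w].
In Python, from workcell import monitor, vision, job gives the robot as it stands.
- The arm moves only by the tool move_arm, never from a script. Its argument "moves" is a list that holds one entry, the list of rows, each a list of 5 numbers: the shift along the world's x, y, z in m, then the turn about the world's z in degrees, then the opening in per cent of the stroke, from 0 (shut) to 100 (fully open). In form: [[[x, y, z, turn, gripper], ...]]. A call has 1 to 5 rows; each row is the pose to reach, as a shift and turn from the pose commanded when the call began; what a row does not reach only later rows make up. A row lasts 1/8 s, in which the tool goes at most 62.5 mm and 10.7 degrees, less where a joint would pass 70% of its speed; a pose out of reach is approached as far as the arm can. A call with a gripper value outside its range is refused whole. The fingers move at their own pace and stop on an object; the grip force is fixed at half the most. Time passes only in rows, so rows that repeat a pose let the fingers close. It gives the time, the measured TCP pose, the force, the opening and the grip force at its end, in the units of the state.
- monitor.get_obs(): the state, without advancing time (a new reading comes with each control period).
- vision.camera(name): name is "scene" or "side" or "wrist"; returns a dict with "color" (400x640x3 uint8, red, green, blue), "camera_matrix" (3x3 intrinsics, pixels), "eye" and "attitude" of the camera in the world; the wrist camera has in their place "hand_eye" (4x4, takes a point from camera to tool coordinates, whose origin is the TCP and whose axes are the flange's). Camera axes: x right, y up, looking along -z (the intrinsics and any distortion apply to the point x, -y, -z); pixel columns grow to the right and rows downward; lengths in m; the calibration is good to about 2 mm. A picture is of the moment at which its call begins: read the wrist's pose just before it. There is no depth.
- job.job_done(): hands the job in; it is judged then, once.
The state is a dict: "clock": time; "joint_pos": joint angles; "joint_vel": joint speeds; "tau": joint torques, N m; "eef_pos": TCP position; "tool_rot": TCP orientation; "ft_force": force on the tool from outside, world axes, zero at the start; "ft_torque": the same for the moment, N m; "grip_width": finger opening in m; "grasp_force": force on a finger pad.
Only numpy, scipy, OpenCV 4.12 (cv2) and the standard library are available. Lean on these libraries where they do the work, as an engineer would, in place of code of your own. Each camera call takes 0.05 s, during which the arm holds its last target. There are 200 camera calls.

## Working session

There is one attempt and no reset: what is moved stays moved. The work goes in short steps, Python scripts to look and compute and a tool call to move; the robot and the scene stay as the last step left them, time stands still between calls to the robot, and variables do not carry over. Pictures are saved under pics/ and viewed, at most 10 in all, crops included, and the job is handed in when it is done.

Besides the shell and the picture viewer there is one more tool, called after ">>>" as name(argument=value, ...), one argument or row to a line, values as JSON. move_arm: Moves the arm, as the interface text tells. Its arguments: {"type":"object","properties":{"moves":{"type":"array","items":{"type":"array","items":{"type":"array","items":{"type":"number"}}}}},"required":["moves"]}

```bash
mkdir -p pics; cat > h.py <<'E'
import numpy as np, cv2
from workcell import monitor, vision, job
def ray(c,u,v):
    K=np.array(c["camera_matrix"]);d=np.array([(u-K[0,2])/K[0,0],-(v-K[1,2])/K[1,1],-1.])
    return np.array(c["eye"]),R(c)@d
def R(c):
    a=np.array(c["attitude"],float)
    if a.size==9: return a.reshape(3,3)
    from scipy.spatial.transform import Rotation as Q
    return Q.from_quat(a).as_matrix()
def plane(c,u,v,z):
    e,d=ray(c,u,v);return e+d*(z-e[2])/d[2]
def proj(c,p):
    q=R(c).T@(np.array(p)-np.array(c["eye"]));K=np.array(c["camera_matrix"])
    return K[0,0]*q[0]/-q[2]+K[0,2],K[1,1]*-q[1]/-q[2]+K[1,2]
E
python3 - <<'E'
from h import *
for n in("scene","side"):
    c=vision.camera(n);print({k:v for k,v in c.items() if k!="color"});cv2.imwrite(f"pics/{n}0.png",c["color"][:,:,::-1])
print(monitor.get_obs())
E
```

```text
{'camera_matrix': array([[450.82930444,   0.        , 317.43938992],
       [  0.        , 450.82930444, 203.15107266],
       [  0.        ,   0.        ,   1.        ]]), 'eye': array([ 1.0681865, -0.7453822,  0.7449677]), 'attitude': array([0.4501975 , 0.11850816, 0.23195769, 0.8540923 ])}
{'camera_matrix': array([[362.37378822,   0.        , 323.96064563],
       [  0.        , 362.37378822, 201.20568031],
       [  0.        ,   0.        ,   1.        ]]), 'eye': array([0.51516289, 0.56636525, 0.64551525]), 'attitude': array([-0.04315868,  0.35301293,  0.93011112, -0.09171968])}
{'clock': 0.1, 'joint_pos': array([ 1.18400026e+00,  2.41370112e-01,  3.85304212e-03,  1.33518835e+00,
       -1.34532385e-05,  1.57081035e+00]), 'joint_vel': array([-0.00054603, -0.00074394,  0.00173451, -0.00083369, -0.00044347,
        0.00333509]), 'tau': array([ 5.45968251e-04, -3.73137331e+01,  2.53010273e+01,  1.08490352e-02,
       -5.53383916e-05,  1.87609390e-05]), 'eef_pos': array([0.18840249, 0.4625371 , 0.2304835 ]), 'tool_rot': array([ 1.92201467e-01,  9.81355025e-01, -9.38044053e-04, -1.76850828e-04]), 'ft_force': array([-0.21157065, -0.21935446, -1.43995792]), 'ft_torque': array([-0.01347894, -0.0200025 , -0.01569137]), 'grasp_force': 0.0, 'grip_width': 0.08522094433330422}
```

View pics/scene0.png

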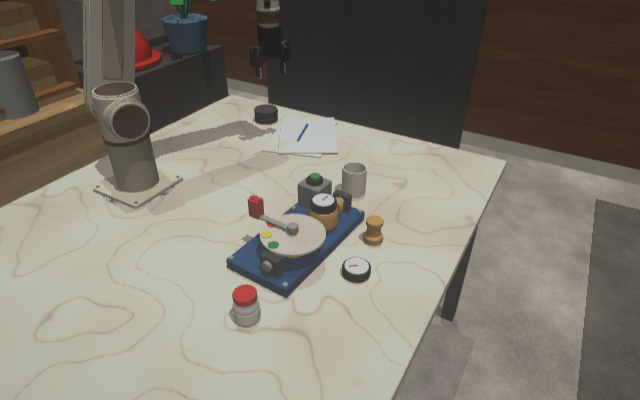

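View pics/side0.png

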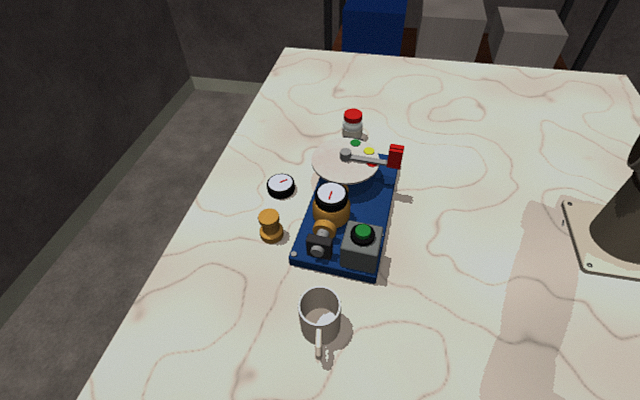

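Scene view: paddle at about (256,207), hub (293,229), button (315,179). Side view: paddle (396,156), hub (345,155), button (363,233). The jar lies off the −y end of the rig and the mug behind the +y end.

```bash
cat > m.py <<'E'
from h import *
def blob(c,hr,roi,smin=120,vmin=50):
    h=cv2.cvtColor(c["color"],cv2.COLOR_RGB2HSV).astype(int);x0,x1,y0,y1=roi
    m=np.zeros(h.shape[:2],bool);s=h[y0:y1,x0:x1]
    H=s[...,0];k=((H>=hr[0])&(H<=hr[1])) if hr[0]<hr[1] else ((H>=hr[0])|(H<=hr[1]))
    m[y0:y1,x0:x1]=k&(s[...,1]>smin)&(s[...,2]>vmin)
    n,l,st,ce=cv2.connectedComponentsWithStats(m.astype(np.uint8));i=1+st[1:,4].argmax();return ce[i],st[i]
def tri(a,b):
    (e,d),(f,g)=a,b;d=d/np.linalg.norm(d);g=g/np.linalg.norm(g)
    t=np.linalg.lstsq(np.c_[d,-g],f-e,rcond=None)[0];p,q=e+t[0]*d,f+t[1]*g;return (p+q)/2,np.linalg.norm(p-q)
E
python3 - <<'E'
from m import *
A,B=vision.camera("scene"),vision.camera("side")
rois=dict(paddle=((170,8),(240,270,190,222),(385,410,140,170)),button=((45,85),(300,330,170,190),(345,380,220,245)),
 ydot=((20,33),(255,275,230,242),(360,380,146,157)),gdot=((45,85),(264,282,238,250),(345,362,138,148)),
 cap=((170,8),(225,265,280,305),(340,368,105,124)))
z=dict(paddle=.12,button=.1,ydot=.09,gdot=.09,cap=.075)
P={}
for k,(h,ra,rb) in rois.items():
    try:
        a,sa=blob(A,h,ra);b,sb=blob(B,h,rb)
        p,g=tri(ray(A,*a),ray(B,*b));P[k]=p
        print(k,a.round(1),sa[4],b.round(1),sb[4],p.round(4),round(g,4),plane(A,*a,z[k]).round(4),plane(B,*b,z[k]).round(4))
    except Exception as e: print(k,e)
for n,c,uv in(("hubA",A,(293,228)),("hubB",B,(345,154))): print(n,plane(c,*uv,.105).round(4))
# frame from pivot->button: rig vec (-80,210) ; hub
hub=(plane(A,293,228,.105)+plane(B,345,154,.105))/2
for q in(hub,):
    v=P["button"]-q;print("yaw via hub-button",np.degrees(np.arctan2(v[1],v[0])-np.arctan2(.21,-.08)),np.hypot(v[0],v[1]))
v=P["button"]-P["paddle"];print("yaw paddle-button",np.degrees(np.arctan2(v[1],v[0])-np.arctan2(.21,.03)),np.hypot(v[0],v[1]),np.hypot(.21,.03))
E
```

```text
paddle [256.7 203.3] 126 [394.8 155.9] 314 [ 0.4927 -0.0409  0.126 ] 0.0002 [ 0.4872 -0.0341  0.12  ] [ 0.4923 -0.0481  0.12  ]
button attempt to get argmax of an empty sequence
ydot [265.9 233.9] 41 [368.6 150.2] 57 [ 0.5529 -0.091   0.0905] 0.001 [ 0.5531 -0.0905  0.09  ] [ 0.5525 -0.0919  0.09  ]
gdot attempt to get argmax of an empty sequence
cap [244.6 294.4] 378 [352.6 115.5] 222 [ 0.6139 -0.2528  0.0678] 0.0003 [ 0.6189 -0.258   0.075 ] [ 0.6125 -0.2426  0.075 ]
hubA [ 0.606  -0.0557  0.105 ]
hubB [ 0.6021 -0.0515  0.105 ]Traceback (most recent call last):
  File "<stdin>", line 18, in <module>
KeyError: 'button'
```

```bash
python3 - <<'E'
from m import *
A,B=vision.camera("scene"),vision.camera("side")
P={}
for k,ra,rb,z in(("button",(300,330,170,190),(345,380,220,245),.105),("gdot",(264,282,238,250),(345,362,138,148),.09)):
    a,sa=blob(A,(40,95),ra,80,20);b,sb=blob(B,(40,95),rb,80,20);p,g=tri(ray(A,*a),ray(B,*b));P[k]=p
    print(k,a.round(1),sa,b.round(1),sb,p.round(4),round(g,4),plane(A,*a,z).round(4),plane(B,*b,z).round(4))
yd=np.array([.5529,-.091]);pad=np.array([.4927,-.0409]);gd=P["gdot"][:2];bt=P["button"][:2]
# rigid fit of known rig-frame points (dots radius unknown -> fit)
from scipy.optimize import least_squares
def pt(x,q):
    c,s=np.cos(x[2]),np.sin(x[2]);return x[:2]+np.array([[c,-s],[s,c]])@np.array(q)
def dot(x,q,r): return pt(x,(.03-r*np.cos(q),-.07-r*np.sin(q)))
f=lambda x:np.r_[dot(x,.7,x[3])-yd,dot(x,1.4,x[3])-gd,dot(x,0,.11)-pad,pt(x,(-.05,.14))-bt]
s=least_squares(f,[.6,0,0,.06]);x=s.x
print("rig",x.round(4),"yaw deg",np.degrees(x[2]),"res",s.fun.round(4))
for n,p in dict(pivot=(.03,-.07),button=(-.05,.14),meter=(.03,.06)).items(): print(n,pt(x,p).round(4))
for q in np.arange(0,1.41,.2):
    for r in (.11,):
        c=np.array([.03-r*np.cos(q),-.07-r*np.sin(q)]);t=np.array([np.sin(q),-np.cos(q)])
        print(round(q,1),"paddle",pt(x,c).round(4),"behind24",pt(x,c-.024*t).round(4))
print("push dir deg q0",np.degrees(x[2])-90)
E
```

```text
button [314.5 175.5] [310 173  10   6  44] [362.5 231.3] [355 224  17  16 219] [0.5349 0.1625 0.1124] 0.0009 [0.5291 0.1731 0.105 ] [0.5348 0.1566 0.105 ]
gdot [272.6 244.5] [268 242  10   6  50] [355.  142.2] [350 139  11   7  52] [ 0.5883 -0.1145  0.0902] 0.0008 [ 0.5886 -0.1143  0.09  ] [ 0.588  -0.1151  0.09  ]
rig [ 0.5774  0.0212 -0.0571  0.0653] yaw deg -3.2722413270042776 res [-0.0018  0.0014  0.0003  0.0005  0.0009 -0.0033  0.0006  0.0013]
pivot [ 0.6034 -0.0504]
button [0.5355 0.1638]
meter [0.6108 0.0794]
0.0 paddle [ 0.4936 -0.0442] behind24 [ 0.4949 -0.0202]
0.2 paddle [ 0.4945 -0.0661] behind24 [ 0.4911 -0.0423]
0.4 paddle [ 0.4998 -0.0874] behind24 [ 0.4917 -0.0648]
0.6 paddle [ 0.5092 -0.1073] behind24 [ 0.4968 -0.0867]
0.8 paddle [ 0.5224 -0.1248] behind24 [ 0.5061 -0.1072]
1.0 paddle [ 0.5388 -0.1395] behind24 [ 0.5193 -0.1254]
1.2 paddle [ 0.5577 -0.1505] behind24 [ 0.5359 -0.1406]
1.4 paddle [ 0.5785 -0.1576] behind24 [ 0.5551 -0.1522]
push dir deg q0 -93.27224132700428
```

>>> move_arm(
  moves=[
    [[0.034,-0.049,0,4,0],[0.068,-0.098,0,8,0],[0.102,-0.147,0,12,0],[0.136,-0.196,0,16,0],[0.17,-0.245,0,19,0]],
  ],
)

```text
clock: 0.92
eef_pos: [0.3595, 0.2165, 0.2315]
tool_rot: [0.026, 1.0, 0.0, 0.0]
ft_force: [0.0, 0.4, 0.6]
grip_width: -0.0001
grasp_force: 0.0
```

>>> move_arm(
  moves=[
    [[0.034,-0.05,0,0,0],[0.068,-0.1,0,0,0],[0.102,-0.15,0,0,0],[0.136,-0.198,-0.02,0,0],[0.136,-0.198,-0.05,0,0]],
  ],
)

```text
clock: 1.55
eef_pos: [0.4976, 0.0165, 0.1813]
tool_rot: [0.031, 1.0, -0.0, 0.002]
ft_force: [-0.1, 0.5, -0.2]
grip_width: 0.0
grasp_force: 0.0
```

>>> move_arm(
  moves=[
    [[0,0,-0.04,0,0],[0,0,-0.065,0,0],[0,-0.012,-0.065,0,0],[0,-0.018,-0.065,0,0],[0,-0.018,-0.065,0,0]],
  ],
)

```text
clock: 2.17
eef_pos: [0.4958, 0.0014, 0.1178]
tool_rot: [0.028, 1.0, 0.0, 0.002]
ft_force: [0.3, 0.2, -0.0]
grip_width: 0.0004
grasp_force: 0.0
```

```bash
python3 - <<'E'
from h import *
c=vision.camera("side");cv2.imwrite("pics/s1.png",cv2.resize(c["color"][90:260,260:460,::-1],None,fx=3,fy=3))
o=monitor.get_obs();print(o["eef_pos"],o["ft_force"],o["joint_pos"])
E
```

```text
[0.49568639 0.00171327 0.11773049] [ 0.68064737  0.5082492  -0.34041307] [ 3.38668413e-03  3.11069044e-01 -2.09396077e-01  1.04749271e+00
  1.13777618e-04  5.93103088e-02]
```

View pics/s1.png

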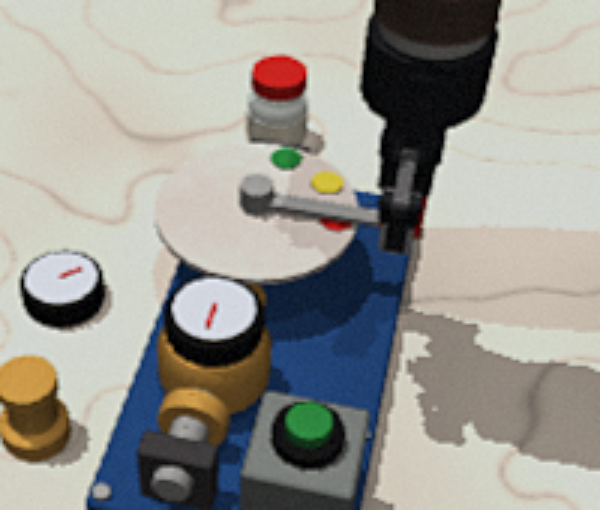

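The picture shows the shut fingers just behind the paddle (crop about (405,200)), square to it. I push along the arc about the pivot, turning with the lever.

>>> move_arm(
  moves=[
    [[0,-0.02,0,0,0],[-0.004,-0.037,0,9,0],[-0.005,-0.055,0,18,0],[-0.003,-0.072,0,27,0],[0.0015,-0.09,0,36,0]],
  ],
)

```text
clock: 2.85
eef_pos: [0.4967, -0.0882, 0.1173]
tool_rot: [-0.285, 0.958, -0.0, 0.001]
ft_force: [-0.2, -0.4, -0.4]
grip_width: 0.0002
grasp_force: 0.0
```

>>> move_arm(
  moves=[
    [[0.007,-0.016,0,9,0],[0.017,-0.031,0,18,0],[0.029,-0.044,0,27,0],[0.042,-0.055,0,36,0],[0.054,-0.0625,0,43,0]],
  ],
)

```text
clock: 3.48
eef_pos: [0.5511, -0.1509, 0.1174]
tool_rot: [-0.616, 0.788, -0.001, 0.001]
ft_force: [-0.8, 0.5, 0.3]
grip_width: -0.0
grasp_force: 0.0
```

```bash
python3 - <<'E'
from m import *
c=vision.camera("side");cv2.imwrite("pics/s2.png",cv2.resize(c["color"][90:260,260:460,::-1],None,fx=3,fy=3))
o=monitor.get_obs();print(o["eef_pos"],o["ft_force"],o["joint_pos"])
E
```

```text
[ 0.55188512 -0.15131183  0.11716722] [ 0.84116542 -0.42680272  0.81353567] [-2.67707225e-01  4.51592696e-01  3.16581752e-03  1.12038022e+00
  2.08021092e-04 -1.59742934e+00]
```

View pics/s2.png

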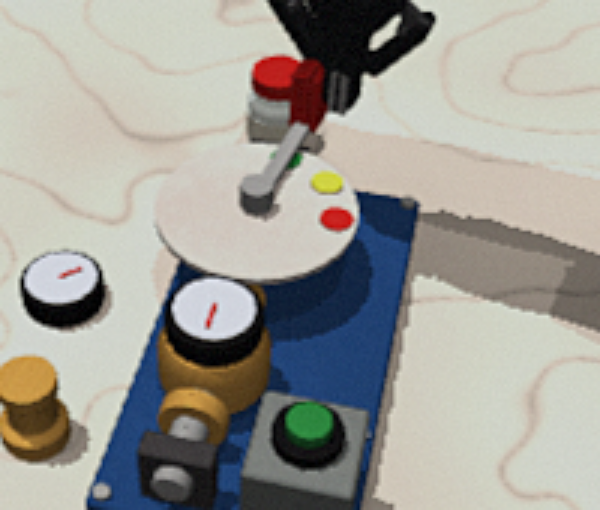

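The arm now lies over the green dot (crop (287,158)) with no force on the fingers. I feel for the stop gently.

>>> move_arm(
  moves=[
    [[0.002,-0.0005,0,0,0],[0.003,-0.0007,0,1,0],[0.003,-0.0007,0,1,0]],
  ],
)

```text
clock: 3.9
eef_pos: [0.5521, -0.151, 0.1165]
tool_rot: [-0.621, 0.784, 0.0, -0.001]
ft_force: [-4.0, -0.9, 2.0]
grip_width: 0.0001
grasp_force: 2.1
```

>>> move_arm(
  moves=[
    [[0.002,-0.0005,0,0,0],[0.003,-0.0007,0,0,0],[0.003,-0.0007,0,0,0]],
  ],
)

```text
clock: 4.28
eef_pos: [0.5522, -0.151, 0.1165]
tool_rot: [-0.621, 0.784, 0.003, -0.002]
ft_force: [-11.9, 1.1, 9.5]
grip_width: -0.0001
grasp_force: 6.4
```

Solid stop (12 N, no motion). Backing off, lifting, and crossing to the button.

>>> move_arm(
  moves=[
    [[-0.02,0.005,0,0,0],[-0.04,0.009,0.01,0,0],[-0.04,0.009,0.06,0,0],[-0.04,0.03,0.1,-10,0],[-0.035,0.085,0.1,-20,0]],
  ],
)

```text
clock: 4.9
eef_pos: [0.5244, -0.0685, 0.2207]
tool_rot: [-0.472, 0.881, -0.003, 0.004]
ft_force: [0.6, 0.6, -1.9]
grip_width: 0.0001
grasp_force: 0.0
```

>>> move_arm(
  moves=[
    [[0.005,0.055,0,-10,0],[0.008,0.11,0,-20,0],[0.012,0.165,0,-30,0],[0.014,0.215,-0.01,-40,0],[0.014,0.231,-0.05,-45,0]],
  ],
)

```text
clock: 5.52
eef_pos: [0.5377, 0.168, 0.1685]
tool_rot: [-0.105, 0.995, 0.002, 0.004]
ft_force: [0.6, 0.3, -0.4]
grip_width: 0.0001
grasp_force: 0.0
```

```bash
python3 - <<'E'
from m import *
o=monitor.get_obs()
w=vision.camera("wrist");c=vision.camera("side")
a=cv2.resize(c["color"][90:260,260:460,::-1],None,fx=2,fy=2)
b=cv2.resize(w["color"][:,:,::-1],(400,250))
cv2.imwrite("pics/s3.png",np.vstack([a,b]));print(o["eef_pos"],o["ft_force"],w["hand_eye"],w["camera_matrix"])
E
```

```text
[0.53772871 0.16799565 0.16852283] [ 0.63949102  0.32800812 -0.43170441] [[-8.11062756e-04  9.54632007e-01  2.97786959e-01  7.71912004e-02]
 [ 9.99999429e-01  5.67021885e-04  9.05899485e-04  2.10502251e-04]
 [ 6.95948921e-04  2.97787524e-01 -9.54631922e-01 -1.42559801e-01]
 [ 0.00000000e+00  0.00000000e+00  0.00000000e+00  1.00000000e+00]] [[321.15959351   0.         317.64760991]
 [  0.         321.15959351 198.83811453]
 [  0.           0.           1.        ]]
```

View pics/s3.png

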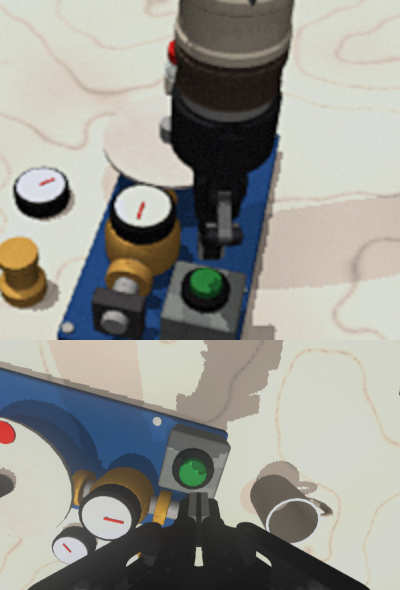

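Side view: fingertips above and just behind the button (crop (205,280)). Wrist view: the button at about (193,470) is clear, ahead of the fingertips. I check its position from the wrist view.

```bash
python3 - <<'E'
from m import *
from scipy.spatial.transform import Rotation as Q
o=monitor.get_obs();w=vision.camera("wrist")
T=np.eye(4);T[:3,:3]=Q.from_quat(o["tool_rot"]).as_matrix();T[:3,3]=o["eef_pos"];M=T@w["hand_eye"]
c=dict(camera_matrix=w["camera_matrix"],eye=M[:3,3],attitude=M[:3,:3],color=w["color"])
a,s=blob(c,(40,95),(200,400,150,260),80,20);print(a,s,o["eef_pos"])
b=vision.camera("side");bb,_=blob(b,(40,95),(345,380,220,245),80,20)
print(plane(c,*a,.112),tri(ray(c,*a),ray(b,*bb)))
E
```

```text
[310.45443425 223.38287462] [ 288  201   46   46 1635] [0.53226735 0.16512641 0.16225712]
[0.53241897 0.16044837 0.112     ] (array([0.53393774, 0.16039341, 0.10951079]), np.float64(0.0011222793786040777))
```

>>> move_arm(
  moves=[
    [[-0.001,-0.0025,-0.025,0,0],[-0.001,-0.0025,-0.046,0,0],[-0.001,-0.0025,-0.052,0,0],[-0.001,-0.0025,-0.056,0,0],[-0.001,-0.0025,-0.056,0,0]],
  ],
)

```text
clock: 6.35
eef_pos: [0.5351, 0.1602, 0.1118]
tool_rot: [-0.104, 0.995, -0.0, 0.001]
ft_force: [-0.3, -1.8, 4.3]
grip_width: -0.0001
grasp_force: 2.2
```

Contact at 4.3 N; pressing on slowly.

>>> move_arm(
  moves=[
    [[0,0,-0.002,0,0],[0,0,-0.004,0,0],[0,0,-0.005,0,0],[0,0,-0.005,0,0]],
  ],
)

```text
clock: 6.85
eef_pos: [0.5354, 0.1606, 0.1107]
tool_rot: [-0.104, 0.995, -0.0, 0.003]
ft_force: [-8.7, -6.2, 25.4]
grip_width: -0.0002
grasp_force: 13.0
```

25 N with hardly any travel suggests it has bottomed out. I'll confirm by watching the force while rising slowly.

>>> move_arm(
  moves=[
    [[0,0,0.004,0,0],[0,0,0.007,0,0],[0,0,0.007,0,0]],
  ],
)

```text
clock: 7.22
eef_pos: [0.5353, 0.1612, 0.1132]
tool_rot: [-0.104, 0.995, 0.0, 0.001]
ft_force: [1.6, -1.5, 3.1]
grip_width: 0.0
grasp_force: 1.8
```

>>> move_arm(
  moves=[
    [[0,0,0.002,0,0],[0,0,0.002,0,0]],
  ],
)

```text
clock: 7.48
eef_pos: [0.5347, 0.1614, 0.1144]
tool_rot: [-0.104, 0.995, 0.0, 0.001]
ft_force: [1.0, -0.2, 3.3]
grip_width: -0.0
grasp_force: 1.4
```

>>> move_arm(
  moves=[
    [[0,0,0.002,0,0],[0,0,0.002,0,0]],
  ],
)

```text
clock: 7.72
eef_pos: [0.5339, 0.1613, 0.1161]
tool_rot: [-0.105, 0.995, 0.0, -0.0]
ft_force: [0.9, 0.2, 1.2]
grip_width: 0.0001
grasp_force: 0.9
```

A spring profile from about 0.117 down to 0.111, then a hard stop: the button was fully pressed. Lifting clear.

>>> move_arm(
  moves=[
    [[0,0,0.03,0,0],[0,0,0.08,0,0],[-0.05,0.03,0.12,0,0],[-0.1,0.06,0.12,0,0],[-0.15,0.08,0.12,0,0]],
  ],
)

```text
clock: 8.35
eef_pos: [0.3819, 0.2416, 0.2361]
tool_rot: [-0.104, 0.995, 0.0, -0.001]
ft_force: [-0.6, 1.0, -0.3]
grip_width: -0.0002
grasp_force: 0.0
```

>>> move_arm(
  moves=[
    [[0,0,0,0,0],[0,0,0,0,0],[0,0,0,0,0]],
  ],
)

```text
clock: 8.72
eef_pos: [0.3847, 0.2405, 0.2359]
tool_rot: [-0.104, 0.995, -0.0, -0.0]
ft_force: [-0.2, 0.6, 0.6]
grip_width: -0.0001
grasp_force: 0.0
```

```bash
python3 - <<'E'
from m import *
c=vision.camera("side");cv2.imwrite("pics/s4.png",c["color"][:,:,::-1])
o=monitor.get_obs();print(o["eef_pos"],o["ft_force"],o["clock"])
E
```

```text
[0.38485127 0.24043269 0.23587409] [-0.07385915  0.2812151  -0.09757748] 8.775
```

View pics/s4.png

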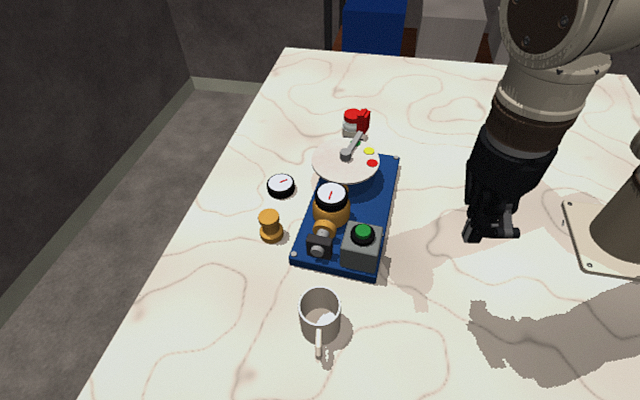

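The lever sits over the green dot (paddle at about (363,118)), the button is up at (363,233), the loose parts are unmoved and the arm is clear.

```bash
python3 -c "
from workcell import job;print(job.job_done())"
```

```text
the job is handed in; nothing more can be done
None
```

I pushed the lever past the yellow click to its green stop, then pressed the start button fully and let it come back up; the loose parts look unmoved, the arm finished clear, and the job is handed in (the hand-in gave no verdict).

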